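# Load a wheel-weight cassette through the one-way flap of its dispenser

## Robot

A 6-joint arm with a two-finger parallel gripper is mounted at the origin on the work surface. World frame = base frame: x ahead of the robot, y to its left, z up, the work surface at z = 0. Lengths are in mm, angles in degrees, forces in N, time in s.
With the tool pointing down it reaches from about 250 to 800 mm from the base axis. Payload 3.9 kg.
Tool frame: the origin (TCP) lies at the very end of the fingers, on their centre line; the grasp point (between the pads) lies 19 mm behind it; z points along the fingers, y is the line along which they close (so a half turn about z gives the same grasp; the last joint's range is limited). The gripper opens to 85 mm and grips with 20 to 120 N. Pads are 22 mm wide; open, the fingers measure 114 mm over their backs; the gripper's body (76 mm by 85 mm) begins 54 mm behind the grasp point. The pads swing forward as they close: fully open they stand 13 mm farther back than shut.
Start: joints at [75.344, 14.897, -7.913, 67.191, 0, 90], TCP at [132.831, 507.909, 231.304] pointing down, gripper open.
Joint ranges: [-159.42, 159.42], [-47.68, 98.78], [-73.54, 78.23], [-108.79, 121.32], [-90, 84.71], [-180, 180]. Speed limits (degrees/s): [147.25, 147.25, 180, 180, 180, 180].

## Interface

Orientations are given as a 3x3 rotation matrix whose columns are the frame's x, y, z axes.
In Python, from plant import monitor, optics, job gives the robot as it stands. The module is installed in compiled form; this text tells all that it offers.
- The arm moves only by the tool jog_arm, never from a script. Its argument "plan" is text: rows parted by semicolons, each of 7 numbers parted by spaces: the turn, a rotation vector about the tool's x, y, z in rad, then the shift along the tool's x, y, z in cm, then the opening, from -1 (shut) to 1 (fully open), so that 0 is half open. A call has 1 to 12 rows; each row shifts and turns the commanded pose from where the row before left it, along the tool's axes as they then stand; what a row does not reach is not made up. A row lasts 1/8 s, in which the tool goes at most 62.5 mm and 10.7 degrees, less where a joint would pass 70% of its speed; a pose out of reach is approached as far as the arm can. A call is refused whole if a number of a shift passes 6.25 or a number of a turn 0.188, either way. A call with a gripper value outside its range is refused whole. The fingers move at their own pace and stop on an object; the grip force is fixed at half the most. Time passes only in rows, so rows that do not move let the fingers close. It gives the time, the measured TCP pose, the force, the opening and the grip force at its end, in the units of the state.
- monitor.sense(): the state, without advancing time (a new reading comes with each control period).
- optics.grab_frame(name): name is "side" or "top" or "wrist"; returns (picture, depth): 480x640x3 uint8, red, green, blue; 480x640 float32, mm along the optical axis (not along the pixel's ray), 0 where there is no reading.
- optics.get_calibration(name): a dict with "fx", "fy", "cx", "cy" (pixels), "rvec" (rotation vector, rad) and "tvec" (3), from world to camera coordinates, as OpenCV has them. Camera axes: x right, y down, z forward; pixel columns grow to the right and rows downward; lengths in mm; the calibration is good to about 2 mm. A picture is of the moment at which its call begins: read the wrist's pose just before it. get_calibration takes no time and is no camera call; for the wrist camera it gives the pose at the moment of the call.
- job.finish_job(): hands the job in; it is judged then, once.
The state is a dict: "t": time; "qpos": joint angles; "joint_velocities": joint speeds; "joint_efforts": joint torques, N m; "eef_pos": TCP position; "eef_rot": TCP orientation; "contact_force": force on the tool from outside, world axes, zero at the start; "wrist_torque": the same for the moment, N m; "width": finger opening in mm; "gripper_force": force on a finger pad.
Only numpy, scipy, OpenCV 4.12 (cv2) and the standard library are available. Lean on these libraries where they do the work, as an engineer would, in place of code of your own. Each camera call takes 0.05 s, during which the arm holds its last target. There are 200 camera calls.

## Task

Refill the blue wheel-weight dispenser: set the white cassette, round nose first, down in the open funnel of the dispenser and slide it along the floor through the yellow sprung flap until it has pressed the red plunger at the far end fully in, so that the flap swings shut behind it. Feel for the plunger and work gently, never pressing the cassette against the flap or the plunger with 20 N or more. Let go of the cassette and leave the other things on the bench where they are.

Things in the scene. Friction and masses are not known exactly. Their poses are not given: they have to be found in the camera images.
- cassette_grip (a point): Centre of the upright orange grip fin of the loose white cassette. Fin: 36 mm long (x), 20 mm thick (y), 42 mm tall, from 35 to 77 mm above the cassette's underside; this point is 56 mm above it. x points to the cassette's nose, z up. Hold the fin with the fingertips clear of the body's top, which lies 20 mm below this point.
- cassette: The white cassette (0.2 to 0.45 kg), origin at the middle of its underside, straight below the fin's centre. Body 80 mm long (x from -40 to +40 mm), 50 mm wide (y), 36 mm high, steel strips on top; the +x end is a round nose of 25 mm radius, the tail (-x) is flat.
- cassette_nose (a point): Foremost point of the cassette's round nose, 40 mm ahead (x) of its middle, 18 mm above its underside.
- dispenser: Fixed dispenser, blue base, aluminium walls. Origin: underside, middle of the guide, in the plane of the shut flap. x is the push direction, y left of it. Floor 8 mm above the origin, wall tops 34 mm, hinge post 38 mm. Bay past the flap: guide wall at y = -27.5 mm, other wall at y = +36.5 mm (room for the open flap). Slippery liner. The flap can shut once the cassette's centre is beyond x = 96 mm.
- funnel (a point): Point on the floor of the dispenser's entry funnel, 78 mm before the flap (dispenser x = -78 mm), mid-width: a good place for the cassette's origin when set down. Funnel: inner width about 75 mm at x = -121 mm, narrowing to 55 mm at x = -22 mm; open above and at the rear.
- flap (a joint): Yellow one-way flap, 54 mm wide, 22 mm high, 4 mm thick, its top 33 mm above the dispenser's underside, hinged at its +y end. 0 rad: shut across the guide; opens only in the push direction, to 1.52 rad; a spring (0.045 N m shut, 0.083 N m open) swings it shut in under a second. It leans on the passing cassette and presses it to -y with a few newtons.
- flap_hinge (a point): A point on the flap's upright hinge pin (dispenser x = 0, y = 32 mm), 22 mm above the dispenser's underside.
- plunger (a joint): Red plunger, 18 mm across, on a black stop block at the bay's far end, axis 24 mm above the dispenser's underside. 0: out, 0.008 m: fully in. About 5 N of friction, stays where left; at the end a stiff cushion: 8 to 14 N of push means it is in. The block's place is not measured: fully in, the cassette's centre is at dispenser x = 104 to 144 mm.
- paste_tin: Bystander: upright red-banded tin, 70 mm across and 70 mm high; origin at the centre of its underside. It and the cassette may stand in each other's place.
- spray_bottle: Bystander: upright bottle, 60 mm across and 160 mm high; origin at the centre of its underside.
- wrench: Bystander: steel spanner lying on the bench; origin under its middle.

How it is judged:
By the outcome, as a careful person would: the job done as asked, in the order asked, and still so for the second after the job is handed in, with the robot touching nothing.
It also fails if it takes over 54 s, if anything falls off the work surface, if the arm or the gripper's body presses on something with over 40 N, if the wrist force passes 120 N, or if a joint passes its speed limit or range.

## Working session

There is one attempt and no reset: what is moved stays moved. The work goes in short steps, Python scripts to look and compute and a tool call to move; the robot and the scene stay as the last step left them, time stands still between calls to the robot, and variables do not carry over. Pictures are saved under pics/ and viewed, at most 10 in all, crops included, and the job is handed in when it is done.

Besides the shell and the picture viewer there is one more tool, called after ">>>" as name(argument=value, ...), one argument or row to a line, values as JSON. jog_arm: Moves the arm, as the interface text tells. Its arguments: {"type":"object","properties":{"plan":{"type":"string"}},"required":["plan"]}

```bash
mkdir -p pics; cat > h.py <<'E'
import numpy as np, cv2
from plant import monitor, optics, job
def grab(n):
    c=optics.get_calibration(n); im,d=optics.grab_frame(n)
    R=cv2.Rodrigues(np.array(c['rvec'],float))[0]; t=np.array(c['tvec'],float).ravel()
    return im,d,(c,R,t)
def cloud(d,cal):
    c,R,t=cal; v,u=np.mgrid[:480,:640]
    P=np.stack([(u-c['cx'])/c['fx']*d,(v-c['cy'])/c['fy']*d,d],-1)
    return (P-t)@R
def save(n,im): cv2.imwrite('pics/'+n,im[:,:,::-1])
E
python3 - <<'E'
from h import *
a=[grab(n) for n in('top','side')]
for n,(im,d,c) in zip(('top','side'),a):
    save(n+'1.png',im); np.savez(n+'1.npz',im=im,d=d,P=cloud(d,c)); print(n,(d>0).mean(), -c[1].T@c[2])
s=monitor.sense(); print(s)
E
```

```text
top 0.995859375 [ 471.25449277 -106.09899025  893.34372151]
side 0.9959700520833333 [151.45450356 278.88471618 691.10122823]
{'t': 0.1, 'qpos': array([ 7.53466906e+01,  1.49333713e+01, -7.98105359e+00,  6.71923866e+01,
       -3.56602763e-04,  8.99998528e+01]), 'joint_velocities': array([-0.03688099, -0.14889816,  0.11590555,  0.02256964, -0.03334243,
        0.08547811]), 'joint_efforts': array([ 4.84122957e-04, -4.06508410e+01,  2.54526776e+01,  1.00768724e-02,
        9.12809105e-05, -2.16075529e-05]), 'eef_pos': array([132.64552482, 507.29066674, 230.51760278]), 'eef_rot': array([[-9.67474873e-01,  2.52966704e-01, -4.65567367e-04],
       [ 2.52967133e-01,  9.67473189e-01, -1.80515076e-03],
       [-6.21909363e-06, -1.86421125e-03, -9.99998262e-01]]), 'contact_force': array([0.14313445, 0.63153731, 0.13830697]), 'wrist_torque': array([ 0.03187913, -0.01699845,  0.00683087]), 'gripper_force': 0.0, 'width': 85.54934914286363}
```

View pics/top1.png

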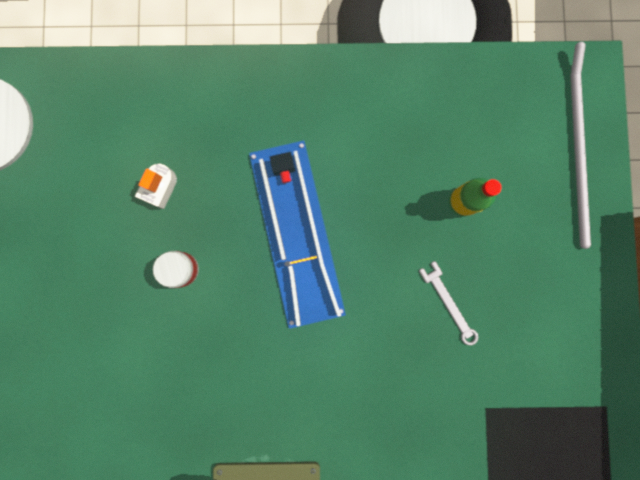

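View pics/side1.png

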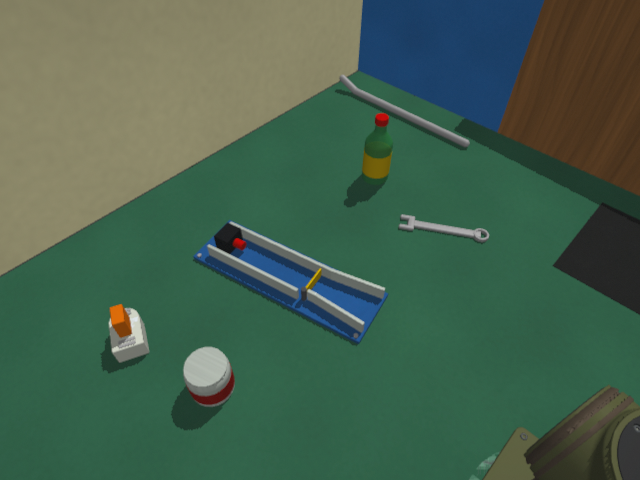

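The top view shows the cassette at (155,187) with its orange fin at (150,180). The flap is at (302,260) with its hinge post at about (287,263), and the plunger is at (286,177). The push direction runs up the image, and the tin stands apart at (176,270).

```bash
cat > m.py <<'E'
from h import *
def ray(uv,cal,z):
    c,R,t=cal; uv=np.atleast_2d(uv).astype(float)
    d=np.c_[(uv[:,0]-c['cx'])/c['fx'],(uv[:,1]-c['cy'])/c['fy'],np.ones(len(uv))]@R; o=-R.T@t
    return o+d*((z-o[2])/d[:,2])[:,None]
def uv(m): v,u=np.nonzero(m); return np.c_[u,v]
def calof(n):
    c=optics.get_calibration(n); return c,cv2.Rodrigues(np.array(c['rvec'],float))[0],np.array(c['tvec'],float).ravel()
E
python3 - <<'E'
from m import *
for n in('top','side'):
    z=np.load(n+'1.npz'); im,d,P=z['im'],z['d'],z['P']; cal=calof(n)
    h=cv2.cvtColor(im,cv2.COLOR_RGB2HSV); H,S,V=[h[:,:,i].astype(int) for i in range(3)]
    v,u=np.mgrid[:480,:640]
    onb=(P[:,:,2]>-20)&(P[:,:,2]<120)
    print(n,'table z',np.median(P[330:345,330:350,2]) if n=='top' else np.median(P[200:230,300:330,2]))
    def rep(k,m):
        q=P[m]; print(k,m.sum(),'med',np.median(q,0).round(1),'z5-95',np.percentile(q[:,2],[2,98]).round(1)); return q
    left=u<240 if n=='top' else u<180
    org=(H>5)&(H<16)&(S>180)&(V>80)&left; q=rep('fin',org)
    top=org&(P[:,:,2]>72); 
    r=cv2.minAreaRect(ray(uv(top),cal,77)[:,:2].astype(np.float32)) ; print(' fintop',r)
    top=q[q[:,2]>70]; print(' byz',cv2.minAreaRect(top[:,:2].astype(np.float32)))
    wh=(P[:,:,2]>28)&(P[:,:,2]<42)&(left)&(V>60)&~org&((v<230)if n=='top' else (u<155))
    q=rep('body',wh); print(cv2.minAreaRect(q[:,:2].astype(np.float32)))
    fl=(H>=16)&(H<32)&(S>150)&(V>80)&(((u>270)&(u<330)) if n=='top' else ((u>290)&(u<335)&(v>250)))
    q=rep('flap',fl); print(cv2.minAreaRect(ray(uv(fl),cal,33)[:,:2].astype(np.float32)))
    bl=(H>100)&(H<125)&(S>150)&(V>50)&onb&(u>190)&(u<400)&(v>130)
    bl&=(P[:,:,2]<14); q=rep('blue',bl); print(cv2.minAreaRect(ray(uv(bl),cal,8)[:,:2].astype(np.float32)))
    red=((H<5)|(H>174))&(S>150)&(V>60)&(((u>270)&(u<300)) if n=='top' else ((u>225)&(u<255)&(v>220)&(v<260)))
    rep('plunger',red)
E
```

```text
top table z 0.3576365816226784
fin 162 med [644.9 204.1  69.2] z5-95 [45.2 79.1]
 fintop ((647.0006103515625, 210.20594787597656), (22.007251739501953, 33.39769744873047), 64.49395751953125)
 byz ((647.5728149414062, 210.9012908935547), (20.580482482910156, 33.36790084838867), 65.94075012207031)
body 692 med [635.7 203.7  36.3] z5-95 [30.1 40.3]
((647.6962280273438, 210.84512329101562), (51.254913330078125, 79.28633117675781), 65.05982208251953)
flap 30 med [495.6 -80.4  33.6] z5-95 [30.8 37.4]
((494.88909912109375, -78.42962646484375), (2.741868257522583, 45.730262756347656), 11.864335060119629)
blue 7016 med [535.1 -68.6   8.3] z5-95 [ 4.8 11.6]
((549.4188232421875, -63.14735412597656), (362.4819641113281, 115.7916259765625), 12.620162963867188)
plunger 85 med [659.8 -43.5  31.8] z5-95 [27.5 35.4]
side table z 0.2346894612418175
fin 471 med [637.  215.2  74.2] z5-95 [39.2 78.6]
 fintop ((645.482421875, 213.3867950439453), (20.669322967529297, 38.51484680175781), 64.834228515625)
 byz ((647.0223999023438, 213.33746337890625), (19.872514724731445, 36.57176971435547), 65.06486511230469)
body 1644 med [669.1 188.   35.8] z5-95 [28.5 41.5]
((1282.45068359375, 14.555419921875), (446.8373107910156, 1360.09228515625), 55.79450225830078)
flap 114 med [493.8 -77.8  29.2] z5-95 [15.5 35.3]
((490.8979187011719, -76.97797393798828), (10.035679817199707, 50.36163330078125), 12.670531272888184)
blue 5209 med [508.1 -53.6   8. ] z5-95 [ 1.5 10.4]
((548.0308837890625, -59.94573211669922), (362.6991882324219, 118.58731842041016), 12.593254089355469)
plunger 112 med [657.2 -39.2  29.9] z5-95 [19.4 34. ]
```

```bash
python3 - <<'E'
from m import *
th=np.radians(12.6); X=np.array([np.cos(th),np.sin(th)]);Y=np.array([-X[1],X[0]]); O=np.array([495.4,-82.9])
for n in('top','side'):
    z=np.load(n+'1.npz'); P=z['P'].reshape(-1,3); im=z['im'].reshape(-1,3)
    q=P[:,:2]-O; x,y=q@X,q@Y; zz=P[:,2]
    m=(zz>30)&(zz<38)&(abs(y)<60)
    print(n)
    for a in range(-120,180,25):
        k=m&(x>a)&(x<a+25); k1=k&(y<-15);k2=k&(y>20)
        print(a,[np.percentile(y[w],[5,50,95]).round(1) if w.sum()>3 else None for w in(k1,k2)])
    p=np.polyfit(x[m&(y<-15)&(x>10)&(x<150)],y[m&(y<-15)&(x>10)&(x<150)],1);print('slope deg',np.degrees(p[0]))
    k=(zz>36.5)&(zz<60)&(abs(y)<60)&(x>-15)&(x<20); print('post',np.c_[x,y,zz][k].mean(0) if k.any() else 0)
    f=(im[:,0]>120)&(im[:,1]>80)&(im[:,2]<60)&(abs(x)<25)&(abs(y)<40)&(zz>20); print('flap',np.percentile(x[f],[5,50,95]),np.percentile(y[f],[2,98]))
    r=(im[:,0]>100)&(im[:,1]<60)&(im[:,2]<60)&(abs(y)<40)&(x>100)&(x<220); print('plg',np.percentile(x[r],[2,50,98]),np.percentile(y[r],[2,50,98]))
    # cassette
    a=np.radians(-25); X2=np.array([np.cos(a),np.sin(a)]);Y2=np.array([-X2[1],X2[0]]); q=P[:,:2]-[647.3,212]; x,y=q@X2,q@Y2
    k=(zz>30)&(zz<90)&(abs(x)<60)&(abs(y)<45)
    print('cas',[(b,np.percentile(y[k&(x>b)&(x<b+6)],[2,98]).round(1)) for b in(-38,-30,20,28,34) if (k&(x>b)&(x<b+6)).sum()>3])
E
```

```text
top
-120 [array([-40. , -37. , -34.3]), array([38.5, 41.3, 44.2])]
-95 [array([-37. , -34.1, -31.2]), array([36. , 39.1, 42.5])]
-70 [array([-34.7, -32. , -29. ]), array([33.7, 36.5, 39.5])]
-45 [array([-32.5, -29.6, -26.8]), array([31. , 33.9, 36.8])]
-20 [array([-30.7, -27.5, -18.5]), array([23.3, 32. , 36.8])]
5 [array([-30.7, -28.1, -25.6]), array([38.8, 41.8, 44.5])]
30 [array([-30.9, -28.1, -25.4]), array([38.9, 41.6, 44.3])]
55 [array([-30.8, -28.2, -25.6]), array([38.8, 41.7, 44.6])]
80 [array([-30.7, -28. , -25.5]), array([38.9, 41.9, 44.4])]
105 [array([-30.9, -28.1, -25.4]), array([39. , 41.7, 44.6])]
130 [array([-30.9, -28.3, -25.5]), array([38.9, 41.6, 44.6])]
155 [array([-30.9, -28. , -25.4]), array([38.9, 41.6, 44.2])]
slope deg -0.04545737686220882
post [-0.78533197 26.25737485 37.98028275]Traceback (most recent call last):
  File "<stdin>", line 13, in <module>
    return _quantile_unchecked(
        a, q, axis, out, overwrite_input, method, keepdims, weights)
    return _ureduce(a,
                    func=_quantile_ureduce_func,
    ...<5 lines>...
                    overwrite_input=overwrite_input,
                    method=method)
    r = func(a, **kwargs)
    result = _quantile(arr,
                       quantiles=q,
    ...<2 lines>...
                       out=out,
                       weights=wgt)
    slices_having_nans = np.isnan(arr[-1, ...])
                                  ~~~^^^^^^^^^
IndexError: index -1 is out of bounds for axis 0 with size 0
```

```bash
python3 - <<'E'
from m import *
th=np.radians(12.6); X=np.array([np.cos(th),np.sin(th)]);Y=np.array([-X[1],X[0]]); O=np.array([494.9,-80.8])
def pc(a): return np.percentile(a,[2,50,98]).round(1) if a.size>3 else None
for n in('top','side'):
    z=np.load(n+'1.npz'); P=z['P'].reshape(-1,3); im=z['im'].reshape(-1,3).astype(int)
    q=P[:,:2]-O; x,y=q@X,q@Y; zz=P[:,2]
    m=(zz>30)&(zz<38)&(x>30)&(x<150); print(n,'walls',pc(y[m&(y<-15)&(y>-60)]),pc(y[m&(y>20)&(y<60)]))
    f=(im[:,0]>1.5*im[:,2])&(im[:,1]>1.2*im[:,2])&(im[:,0]>80)&(abs(x)<25)&(abs(y)<40)&(zz>20); print('flap',pc(x[f]),pc(y[f]))
    r=(im[:,0]>2*im[:,1])&(im[:,0]>2*im[:,2])&(im[:,0]>60)&(abs(y)<40)&(x>100)&(x<220); print('plg',pc(x[r]),pc(y[r]))
    k=(zz>36.5)&(zz<60)&(abs(y)<60)&(x>-15)&(x<20); print('post',pc(x[k]),pc(y[k]))
    k=(zz>39)&(zz<90)&(abs(y)<60)&(x>100)&(x<220); print('block',pc(x[k]),pc(y[k]),pc(zz[k]))
    a=np.radians(-25); X2=np.array([np.cos(a),np.sin(a)]);Y2=np.array([-X2[1],X2[0]]); q=P[:,:2]-[647.3,212]; x,y=q@X2,q@Y2
    k=(zz>30)&(zz<90)&(abs(x)<60)&(abs(y)<45)
    print('cas',[(b,pc(y[k&(x>b)&(x<b+6)])) for b in(-38,-30,20,28,34)])
E
```

```text
top walls [-33.2 -30.3 -27.5] [36.6 39.5 42.5]
flap [-1.8  0.2  2.1] [-22.3   1.4  27.4]
plg [158.8 169.1 178.9] [-7.2  0.3  7.7]
post [-12.6  -0.2  10.6] [-29.9  32.8  38.6]
block [178.8 194.8 211.1] [-20.9   0.   20.9] [40.5 44.3 47.2]
cas [(-38, array([-25.3,  -1.3,  22.3])), (-30, array([-25.5,  -2. ,  23.3])), (20, array([-24.2,  -3.1,  19.8])), (28, array([-20.2,  -1.6,  18.4])), (34, array([-15.6,  -1.3,  12.6]))]
side walls [-32.5 -27.6 -24.9] [37.5 42.1 45.2]
flap [-2.4 -0.8  2.6] [-21.2   3.8  29.1]
plg [158.5 167.5 179.8] [-4.6  5.1 10.6]
post [-12.1   0.2   6.3] [-28.   35.9  41.2]
block [178.2 194.  211.8] [-18.7   3.9  24.1] [39.8 43.6 46. ]
cas [(-38, array([-23.2,   1.1,  24.5])), (-30, array([-22.8,   1. ,  23.6])), (20, array([-21.5, -12.7,  24.1])), (28, array([-19.1, -10.8,  -4.7])), (34, array([-13.7,  -7.6,  -3. ]))]
```

The two views agree within about 2.5 mm:

| Item | Estimate |
|---|---|
| Cassette centre | (647, 212), nose toward -25° |
| Dispenser origin | about (494.6, -79.6), yaw 12.6° |
| Plunger tip | dispenser x ≈ 159 mm |

I'll move above the cassette next.

>>> jog_arm(
  plan="0 0 0.18 0 0 0 1; 0 0 0 -5.91 -0.5 0.8 1; 0 0 0 -5.91 -0.5 0.8 1; 0 0 0 -5.91 -0.5 0.8 1; 0 0 0 -5.91 -0.5 0.8 1; 0 0 0 -5.91 -0.5 0.8 1; 0 0 0 -5.91 -0.5 0.8 1; 0 0 0 -5.91 -0.5 0.8 1; 0 0 0 -5.91 -0.5 0.8 1; 0 0 0 -5.91 -0.5 0.8 1; 0 0 0 -5.91 -0.5 0.8 1; 0 0 0 0 0 0 1",
)

```text
t: 1.6
eef_pos: [650.2, 210.0, 148.8]
eef_rot: [[-0.904, 0.427, -0.001], [0.427, 0.904, -0.001], [0.001, -0.002, -1.0]]
contact_force: [-0.7, -0.6, -0.5]
width: 85.1
gripper_force: 0.0
```

```bash
cat > w.py <<'E'
import sys
from m import *
n=sys.argv[1]
im,d,cal=grab('wrist'); save(n+'.png',im); P=cloud(d,cal); s=monitor.sense()
print('tcp',s['eef_pos'].round(1),'q',s['qpos'].round(1),s['eef_rot'].round(4).tolist())
h=cv2.cvtColor(im,cv2.COLOR_RGB2HSV); H,S,V=[h[:,:,i].astype(int) for i in range(3)]
org=(H>5)&(H<16)&(S>180)&(V>60)
q=P[org&(P[:,:,2]>20)]; print(org.sum(), np.percentile(q,[2,50,98],axis=0).round(1) if len(q) else 0)
q=q[q[:,2]>72]; 
if len(q): print('fintop',cv2.minAreaRect(q[:,:2].astype(np.float32)))
np.savez(n+'.npz',im=im,d=d,P=P)
E
python3 w.py w1
```

```text
tcp [648.2 211.4 149.4] q [18.1 32.7  8.3 65.7  0.  43.2] [[-0.9052, 0.4249, -0.0024], [0.4249, 0.9052, -0.0005], [0.002, -0.0015, -1.0]]
23 [[632.6 215.6  74.6]
 [657.3 219.   75.8]
 [664.9 225.7  76.7]]
fintop ((649.0083618164062, 221.22494506835938), (7.398299694061279, 34.28923416137695), 82.66950988769531)
```

View pics/w1.png

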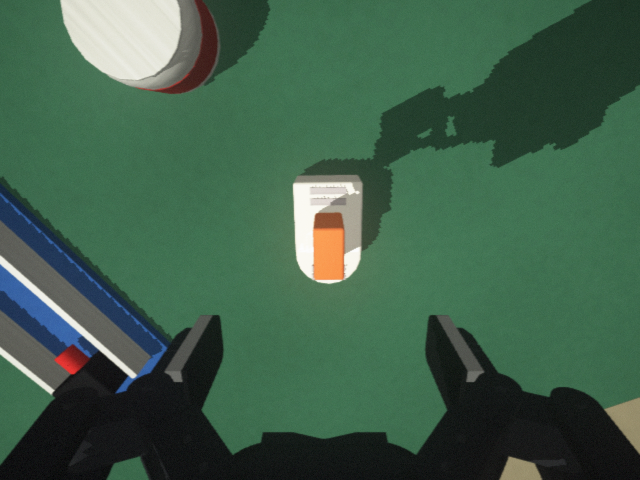

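The wrist view shows the fin at (329,247), centred between the fingers and upright in the image, with the round nose pointing down. My colour mask was too narrow, so I'll remeasure from the same frame.

```bash
python3 - <<'E'
from m import *
z=np.load('w1.npz'); im,P=z['im'],z['P']
m=np.zeros((480,640),bool); m[170:290,285:375]=1
for lo,hi in((72,82),(28,40)):
    k=m&(P[:,:,2]>lo)&(P[:,:,2]<hi); q=P[k]; print(k.sum(),np.median(q,0).round(1),cv2.minAreaRect(q[:,:2].astype(np.float32)))
E
```

```text
1634 [646.3 214.2  76. ] ((647.3224487304688, 213.58404541015625), (19.704845428466797, 35.9098014831543), 65.60769653320312)
4388 [632.  220.9  35.2] ((647.3392333984375, 213.73831176757812), (50.11821365356445, 79.7627182006836), 65.66429901123047)
```

>>> jog_arm(
  plan="0 0 0 0.16 0.12 3 1; 0 0 0 0 0 3 1; 0 0 0 0 0 2.6 1; 0 0 0 0 0 2 1; 0 0 0 0 0 0 1; 0 0 0 0 0 0 -0.6; 0 0 0 0 0 0 -0.8; 0 0 0 0 0 0 -1; 0 0 0 0 0 0 -1; 0 0 0 0 0 0 -1; 0 0 0 0 0 0 -1; 0 0 0 0 0 0 -1",
)

```text
t: 3.15
eef_pos: [647.0, 214.8, 46.1]
eef_rot: [[-0.906, 0.422, 0.001], [0.422, 0.906, 0.0], [-0.001, 0.001, -1.0]]
contact_force: [-0.7, -1.5, 5.4]
width: 19.3
gripper_force: 59.8
```

>>> jog_arm(
  plan="0 0 0 0 0 -2 -1; 0 0 0 0 0 -3 -1; 0 0 0 0 0 -3 -1; 0 0 0 0 0 0 -1; 0 0 0 0 0 0 -1",
)

```text
t: 3.78
eef_pos: [645.4, 214.5, 123.2]
eef_rot: [[-0.907, 0.422, -0.003], [0.422, 0.907, -0.001], [0.002, -0.002, -1.0]]
contact_force: [0.0, 0.8, -4.0]
width: 19.5
gripper_force: 59.2
```

```bash
python3 w.py w2; python3 - <<'E'
from m import *
z=np.load('w2.npz'); P=z['P']; im=z['im']; s=monitor.sense(); print(s['contact_force'],s['width'],s['eef_pos'])
R=s['eef_rot']; q=(P-s['eef_pos'])@R   # tool coords
m=(abs(q[:,:,0])<60)&(abs(q[:,:,1])<40)&(q[:,:,2]>4)&(q[:,:,2]<20)
k=q[m]; print(m.sum(),np.percentile(k,[1,50,99],axis=0).round(1),cv2.minAreaRect(k[:,:2].astype(np.float32)))
E
```

```text
tcp [645.  214.4 122.8] q [18.4 33.4  5.4 62.3  0.  43.4] [[-0.9065, 0.4221, -0.0039], [0.4221, 0.9065, -0.0013], [0.003, -0.0028, -1.0]]
4336 [[628.7 201.3 144.5]
 [643.1 215.2 153.1]
 [662.4 228.4 154.3]]
fintop ((615.3494873046875, 227.5864715576172), (19.9880313873291, 104.5950698852539), 65.46908569335938)
[-1.21168313 -0.57702334 -3.74716628] 19.199679348485837 [645.04803733 214.38820998 122.8496372 ]
7462 [[  0.  -24.8   5.7]
 [ 25.1  -0.5  10.6]
 [ 38.6  23.9  18.9]] ((18.13016700744629, -0.45653533935546875), (50.42365646362305, 41.63592529296875), 89.52974700927734)
```

View pics/w2.png

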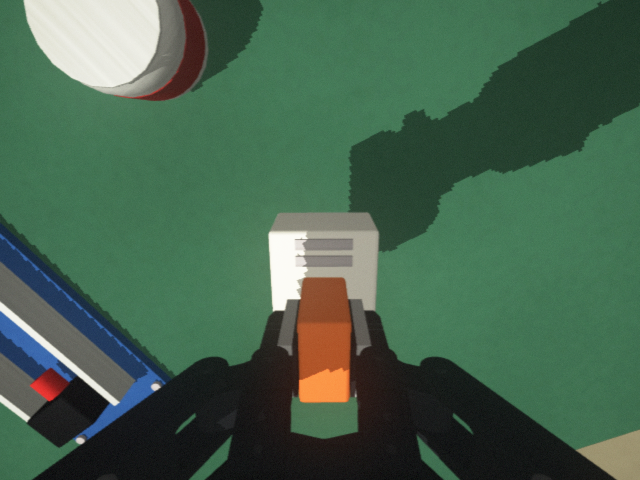

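The cassette is held squarely. Its centre is about 1 mm ahead of the TCP and its underside about 46.5 mm below it. The next move turns it and carries it above the funnel.

>>> jog_arm(
  plan="0 0 -0.164 0 0 0 -1; 0 0 -0.164 0 0 0 -1; 0 0 -0.164 0 0 0 -1; 0 0 -0.164 0 0 0 -1; 0 0 0 3.62 -3.17 0 -1; 0 0 0 3.62 -3.17 0 -1; 0 0 0 3.62 -3.17 0 -1; 0 0 0 3.62 -3.17 0 -1; 0 0 0 3.62 -3.17 0 -1; 0 0 0 3.62 -3.17 0 -1; 0 0 0 3.62 -3.17 0 -1; 0 0 0 3.62 -3.17 0 -1",
)

```text
t: 5.32
eef_pos: [417.1, -96.7, 124.0]
eef_rot: [[-0.976, -0.219, -0.002], [-0.219, 0.976, 0.0], [0.002, 0.001, -1.0]]
contact_force: [0.0, -0.6, -3.3]
width: 19.2
gripper_force: 59.4
```

>>> jog_arm(
  plan="0 0 0 0 0 0 -1; 0 0 0 0 0 0 -1",
)

```text
t: 5.58
eef_pos: [419.1, -95.7, 124.6]
eef_rot: [[-0.976, -0.218, -0.001], [-0.218, 0.976, 0.001], [0.001, 0.001, -1.0]]
contact_force: [1.0, -0.2, -3.3]
width: 19.1
gripper_force: 59.8
```

```bash
cat > t.py <<'E'
import sys
from m import *
n=sys.argv[1]
th=np.radians(12.6); X=np.array([np.cos(th),np.sin(th)]);Y=np.array([-X[1],X[0]]); O=np.array([494.6,-79.6])
s=monitor.sense(); p=s['eef_pos'][:2]-O; R=s['eef_rot']
print('tcp',s['eef_pos'].round(1),'disp xy',(p@X).round(1),(p@Y).round(1),'yaw',(np.degrees(np.arctan2(R[1,0],R[0,0]))%360-180).round(2),'tilt',R[:2,2].round(4),'F',s['contact_force'].round(1),'t',s['t'],'q',s['qpos'].round(0))
def pc(a): return np.percentile(a,[2,50,98]).round(1) if a.size>3 else None
for cam in sys.argv[2:]:
    im,d,cal=grab(cam); save(n+cam+'.png',im); P=cloud(d,cal); np.savez(n+cam+'.npz',im=im,P=P)
    P=P.reshape(-1,3); q=P[:,:2]-O;x,y=q@X,q@Y;zz=P[:,2]; c=im.reshape(-1,3).astype(int)
    for a,b in((-115,-60),(-60,-25),(20,150)):
        m=(zz>30)&(zz<38)&(x>a)&(x<b); print(cam,'walls',a,pc(y[m&(y<-24)&(y>-60)]),pc(y[m&(y>24)&(y<60)]))
    org=(c[:,0]>1.8*c[:,1])&(c[:,1]>1.5*c[:,2])&(c[:,0]>90)&(abs(y)<60)&(zz>50)&(zz<170); print('fin',pc(x[org]),pc(y[org]),pc(zz[org]))
    f=(c[:,0]>1.8*c[:,2])&(c[:,1]>1.4*c[:,2])&(c[:,1]>.6*c[:,0])&(c[:,0]>80)&(x>-25)&(x<80)&(abs(y)<40)&(zz>15)&(zz<40); print('flap',f.sum(),pc(x[f]),pc(y[f]))
    r=(c[:,0]>2*c[:,1])&(c[:,0]>2*c[:,2])&(c[:,0]>60)&(abs(y)<30)&(x>100)&(x<220)&(zz<40); print('plg',pc(x[r]),pc(y[r]))
E
python3 t.py a top wrist side
```

```text
tcp [419.1 -95.7 124.6] disp xy -77.2 0.8 yaw 12.58 tilt [-0.0007  0.0008] F [ 1.  -0.2 -3.3] t 5.575 q [-13.  10. -31.  49.   0. -25.]
top walls -115 None None
top walls -60 [-37.1 -33.9 -30.2] None
top walls 20 [-34.5 -31.6 -28.7] [35.3 38.3 41.3]
fin None None None
flap 49 [-1.6  0.4  2.1] [-22.3   0.3  25.8]
plg [158.9 169.7 178.7] [-8.7 -1.1  6.7]
wrist walls -115 [-40.7 -37.3 -34. ] [36.7 39.8 43.5]
wrist walls -60 None None
wrist walls 20 None None
fin [-93.6 -82.4 -60.1] [-8.   2.1 10.6] [132.7 154.5 155.9]
flap 0 None None
plg None None
side walls -115 [-42.  -36.8 -33.9] [33.5 39.  43.5]
side walls -60 None [29.3 34.4 37.8]
side walls 20 [-33.3 -28.7 -25.6] [36.6 41.1 43.9]
fin [-92.3 -89.8 -57.9] [-6.3  7.7 11.7] [118.2 146.4 157.2]
flap 120 [-1.9 -0.8  2.3] [-22.    0.8  26.1]
plg [158.3 167.  180. ] [-5.5  4.5 10.4]
```

>>> jog_arm(
  plan="0 0 0 0 0 2 -1; 0 0 0 0 0 2 -1; 0 0 0 0 0 1.5 -1; 0 0 0 0 0 0.8 -1; 0 0 0 0 0 0 -1; 0 0 0 0 0 0 -1; 0 0 0 0 0 0.2 -1; 0 0 0 0 0 0 -1",
)

```text
t: 6.72
eef_pos: [419.5, -95.9, 60.5]
eef_rot: [[-0.976, -0.218, 0.0], [-0.218, 0.976, -0.0], [-0.0, -0.0, -1.0]]
contact_force: [-0.7, 0.6, -4.3]
width: 19.4
gripper_force: 59.8
```

```bash
python3 t.py b
```

```text
tcp [419.5 -95.9  60.5] disp xy -76.9 0.4 yaw 12.61 tilt [ 0.0005 -0.0001] F [-0.7  0.6 -4.3] t 6.725 q [-13.  15. -37.  38.  -0. -25.]
```

>>> jog_arm(
  plan="0 0 0 0 0 0.2 -1; 0 0 0 0 0 0.1 -1; 0 0 0 0 0 0 -1; 0 0 0 0 0 0 -1",
)

```text
t: 7.22
eef_pos: [419.3, -95.9, 57.3]
eef_rot: [[-0.976, -0.218, -0.0], [-0.218, 0.976, 0.0], [0.0, 0.0, -1.0]]
contact_force: [0.2, -0.2, -3.5]
width: 18.8
gripper_force: 59.8
```

>>> jog_arm(
  plan="0 0 0 0 0 0.1 -1; 0 0 0 0 0 0.1 -1; 0 0 0 0 0 0 -1; 0 0 0 0 0 0 -1",
)

```text
t: 7.72
eef_pos: [419.3, -95.9, 55.3]
eef_rot: [[-0.976, -0.218, -0.0], [-0.218, 0.976, 0.0], [0.0, 0.0, -1.0]]
contact_force: [-0.4, 0.3, -3.9]
width: 19.0
gripper_force: 59.8
```

>>> jog_arm(
  plan="0 0 0 0 0 0.1 -1; 0 0 0 0 0 0 -1; 0 0 0 0 0 0 -1",
)

```text
t: 8.1
eef_pos: [419.3, -95.9, 54.3]
eef_rot: [[-0.976, -0.218, -0.0], [-0.218, 0.976, 0.0], [0.0, 0.0, -1.0]]
contact_force: [-0.3, -0.3, -2.8]
width: 19.5
gripper_force: 59.8
```

>>> jog_arm(
  plan="0 0 0 0 0 0.06 -1; 0 0 0 0 0 0 -1; 0 0 0 0 0 0 -1",
)

```text
t: 8.48
eef_pos: [419.4, -96.0, 54.1]
eef_rot: [[-0.976, -0.218, 0.0], [-0.218, 0.976, -0.0], [-0.0, -0.0, -1.0]]
contact_force: [-2.2, -0.8, 5.6]
width: 19.3
gripper_force: 61.0
```

The cassette is down on the floor. I'll ease off the load slightly and slide it to the guide mouth.

>>> jog_arm(
  plan="0 0 0 0 0 -0.04 -1; 0 0 0 -0.4 0 0 -1; 0 0 0 -0.6 0 0 -1; 0 0 0 -0.6 0 0 -1; 0 0 0 -0.6 0 0 -1; 0 0 0 -0.6 0 0 -1; 0 0 0 -0.3 0 0 -1; 0 0 0 0 0 0 -1; 0 0 0 0 0 0 -1",
)

```text
t: 9.6
eef_pos: [450.4, -89.0, 54.1]
eef_rot: [[-0.976, -0.218, 0.001], [-0.218, 0.976, 0.0], [-0.002, -0.0, -1.0]]
contact_force: [1.0, 0.3, -0.1]
width: 18.9
gripper_force: 60.4
```

```bash
python3 t.py c wrist
```

```text
tcp [450.4 -89.   54.1] disp xy -45.2 0.5 yaw 12.62 tilt [0.0015 0.0003] F [ 1.   0.3 -0.1] t 9.6 q [-11.  17. -34.  39.   0. -24.]
wrist walls -115 [-40.3 -35.6 -30.9] [33.7 38.4 43.3]
wrist walls -60 [-35.3 -31.5 -28.2] [30.5 34.  38. ]
wrist walls 20 None None
fin [-62.2 -50.8 -28.6] [-8.5  1.6 10.1] [64.3 83.9 85.2]
flap 0 None None
plg None None
```

>>> jog_arm(
  plan="0 0 0 -0.3 0.02 0 -1; 0 0 0 -0.4 0 0 -1; 0 0 0 -0.4 0 0 -1; 0 0 0 -0.4 0 0 -1; 0 0 0 -0.4 0 0 -1; 0 0 0 -0.1 0 0 -1; 0 0 0 0 0 0 -1",
)

```text
t: 10.52
eef_pos: [466.7, -85.0, 54.2]
eef_rot: [[-0.976, -0.218, -0.004], [-0.218, 0.976, -0.001], [0.004, -0.0, -1.0]]
contact_force: [-6.2, -2.1, 9.0]
width: 18.9
gripper_force: 61.6
```

>>> jog_arm(
  plan="0 0 0 -0.3 0 0 -1; 0 0 0 -0.4 0 0 -1; 0 0 0 -0.4 0 0 -1; 0 0 0 -0.4 0 0 -1; 0 0 0 -0.4 0 0 -1; 0 0 0 -0.1 0 0 -1; 0 0 0 0 0 0 -1",
)

```text
t: 11.4
eef_pos: [487.1, -81.4, 54.3]
eef_rot: [[-0.976, -0.218, -0.003], [-0.218, 0.976, -0.003], [0.003, -0.002, -1.0]]
contact_force: [-4.1, -4.6, 6.2]
width: 19.5
gripper_force: 61.3
```

>>> jog_arm(
  plan="0 0 0 -0.3 0 -0.03 -1; 0 0 0 -0.4 0 0 -1; 0 0 0 -0.4 0 0 -1; 0 0 0 -0.4 0 0 -1; 0 0 0 -0.4 0 0 -1; 0 0 0 -0.1 0 0 -1; 0 0 0 0 0 0 -1",
)

```text
t: 12.28
eef_pos: [508.5, -75.7, 54.2]
eef_rot: [[-0.976, -0.219, 0.0], [-0.219, 0.976, 0.0], [-0.0, -0.0, -1.0]]
contact_force: [-0.8, -2.7, -2.5]
width: 19.4
gripper_force: 60.0
```

```bash
python3 t.py d wrist
```

```text
tcp [508.5 -75.7  54.2] disp xy 14.4 0.7 yaw 12.62 tilt [0.0004 0.    ] F [-0.8 -2.7 -2.5] t 12.275 q [ -8.  22. -26.  42.   0. -21.]
wrist walls -115 [-40.3 -35.6 -31. ] [33.8 38.5 43.4]
wrist walls -60 [-35.2 -31.1 -27.3] [29.9 33.9 38.1]
wrist walls 20 [-32.2 -30.3 -26.2] [28.5 40.3 43.6]
fin [-2.6  8.7 31.1] [-8.2  1.9 10.4] [63.9 83.9 85.2]
flap 384 [ 4.5 12.3 24.3] [28.1 30.3 33.2]
plg None None
```

View pics/dwrist.png

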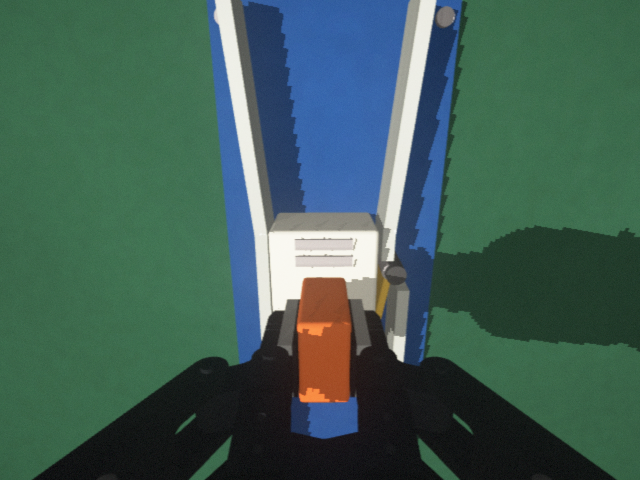

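The wrist view shows the cassette in the guide with its tail at (325,222). The yellow flap is swung open along its side at (383,297).

>>> jog_arm(
  plan="0 0 0 -0.4 0 0 -1; 0 0 0 -0.5 0 0 -1; 0 0 0 -0.5 0 0 -1; 0 0 0 -0.5 0 0 -1; 0 0 0 -0.5 0 0 -1; 0 0 0 -0.5 0 0 -1; 0 0 0 -0.5 0 0 -1; 0 0 0 -0.5 0 0 -1; 0 0 0 -0.1 0 0 -1; 0 0 0 0 0 0 -1",
)

```text
t: 13.58
eef_pos: [547.6, -67.0, 54.5]
eef_rot: [[-0.976, -0.218, 0.001], [-0.218, 0.976, -0.0], [-0.001, -0.0, -1.0]]
contact_force: [0.9, -2.6, -3.9]
width: 19.0
gripper_force: 59.8
```

>>> jog_arm(
  plan="0 0 0 -0.4 0 0 -1; 0 0 0 -0.5 0 0 -1; 0 0 0 -0.5 0 0 -1; 0 0 0 -0.5 0 0 -1; 0 0 0 -0.5 0 0 -1; 0 0 0 -0.5 0 0 -1; 0 0 0 -0.5 0 0 -1; 0 0 0 -0.3 0 0 -1; 0 0 0 -0.1 0 0 -1; 0 0 0 0 0 0 -1;0 0 0 0 0 0 -1",
)

```text
t: 14.95
eef_pos: [584.4, -58.8, 54.5]
eef_rot: [[-0.976, -0.218, 0.0], [-0.218, 0.976, 0.0], [-0.0, -0.0, -1.0]]
contact_force: [1.1, -1.5, -4.1]
width: 19.5
gripper_force: 59.8
```

```bash
python3 t.py e
```

```text
tcp [584.4 -58.8  54.5] disp xy 92.1 0.7 yaw 12.61 tilt [0.0005 0.    ] F [ 1.1 -1.5 -4.1] t 14.95 q [ -6.  28. -16.  46.   0. -18.]
```

>>> jog_arm(
  plan="0 0 0 -0.4 0 0.04 -1; 0 0 0 -0.4 0 0 -1; 0 0 0 -0.4 0 0 -1; 0 0 0 -0.4 0 0 -1; 0 0 0 -0.2 0 0 -1; 0 0 0 -0.1 0 0 -1; 0 0 0 0 0 0 -1;0 0 0 0 0 0 -1",
)

```text
t: 15.95
eef_pos: [602.9, -54.6, 54.2]
eef_rot: [[-0.976, -0.218, 0.001], [-0.218, 0.976, 0.0], [-0.001, 0.0, -1.0]]
contact_force: [-0.4, -0.1, 1.3]
width: 19.4
gripper_force: 60.5
```

```bash
python3 t.py f
```

```text
tcp [602.9 -54.6  54.2] disp xy 111.2 0.8 yaw 12.61 tilt [0.0005 0.0002] F [-0.4 -0.1  1.3] t 15.95 q [ -5.  30. -13.  47.   0. -18.]
```

>>> jog_arm(
  plan="0 0 0 -0.1 0 -0.01 -1; 0 0 0 -0.1 0 0 -1; 0 0 0 -0.1 0 0 -1; 0 0 0 -0.1 0 0 -1; 0 0 0 0 0 0 -1",
)

```text
t: 16.58
eef_pos: [606.9, -53.7, 54.2]
eef_rot: [[-0.976, -0.218, 0.0], [-0.218, 0.976, -0.0], [-0.0, -0.0, -1.0]]
contact_force: [-1.4, -0.3, 1.6]
width: 18.7
gripper_force: 60.7
```

>>> jog_arm(
  plan="0 0 0 -0.1 0 0 -1; 0 0 0 -0.1 0 0 -1; 0 0 0 0 0 0 -1",
)

```text
t: 16.95
eef_pos: [608.8, -53.3, 54.1]
eef_rot: [[-0.976, -0.218, 0.0], [-0.218, 0.976, 0.0], [-0.0, -0.0, -1.0]]
contact_force: [-1.8, -1.0, 2.1]
width: 18.9
gripper_force: 60.8
```

>>> jog_arm(
  plan="0 0 0 -0.1 0 0 -1; 0 0 0 -0.1 0 0 -1; 0 0 0 0 0 0 -1",
)

```text
t: 17.32
eef_pos: [608.9, -53.2, 54.2]
eef_rot: [[-0.976, -0.218, -0.003], [-0.218, 0.976, -0.001], [0.003, -0.0, -1.0]]
contact_force: [-5.7, -0.4, 7.4]
width: 19.1
gripper_force: 61.3
```

Contact came where I expected the plunger. I'll press on in small steps.

>>> jog_arm(
  plan="0 0 0 -0.1 0 -0.03 -1; 0 0 0 0 0 0 -1",
)

```text
t: 17.58
eef_pos: [609.1, -53.2, 54.3]
eef_rot: [[-0.976, -0.218, -0.004], [-0.218, 0.976, -0.001], [0.004, -0.0, -1.0]]
contact_force: [-6.8, -1.5, 6.3]
width: 19.7
gripper_force: 61.3
```

>>> jog_arm(
  plan="0 0 0 -0.1 0 0 -1; 0 0 0 0 0 0 -1",
)

```text
t: 17.82
eef_pos: [609.8, -53.0, 54.3]
eef_rot: [[-0.976, -0.218, -0.005], [-0.218, 0.976, -0.001], [0.005, -0.0, -1.0]]
contact_force: [-6.9, -1.8, 7.3]
width: 19.3
gripper_force: 61.4
```

>>> jog_arm(
  plan="0 0 0 -0.1 0 0 -1; 0 0 0 0 0 0 -1",
)

```text
t: 18.08
eef_pos: [610.8, -52.8, 54.3]
eef_rot: [[-0.976, -0.218, -0.005], [-0.218, 0.976, -0.001], [0.005, -0.0, -1.0]]
contact_force: [-7.0, -1.7, 7.1]
width: 19.0
gripper_force: 61.4
```

>>> jog_arm(
  plan="0 0 0 -0.1 0 0 -1; 0 0 0 0 0 0 -1",
)

```text
t: 18.32
eef_pos: [611.8, -52.5, 54.3]
eef_rot: [[-0.976, -0.218, -0.005], [-0.218, 0.976, -0.001], [0.005, -0.0, -1.0]]
contact_force: [-7.7, -2.1, 7.1]
width: 19.2
gripper_force: 61.4
```

>>> jog_arm(
  plan="0 0 0 -0.1 0 -0.03 -1; 0 0 0 0 0 0 -1; 0 0 0 -0.1 0 0 -1; 0 0 0 0 0 0 -1",
)

```text
t: 18.82
eef_pos: [613.7, -52.1, 54.3]
eef_rot: [[-0.976, -0.218, -0.005], [-0.218, 0.976, -0.001], [0.005, -0.0, -1.0]]
contact_force: [-7.3, -2.0, 5.4]
width: 19.3
gripper_force: 61.2
```

>>> jog_arm(
  plan="0 0 0 -0.1 0 0 -1; 0 0 0 0 0 0 -1",
)

```text
t: 19.08
eef_pos: [614.7, -51.9, 54.4]
eef_rot: [[-0.976, -0.218, -0.005], [-0.218, 0.976, -0.001], [0.005, -0.0, -1.0]]
contact_force: [-6.8, -2.9, 5.1]
width: 19.0
gripper_force: 61.2
```

>>> jog_arm(
  plan="0 0 0 -0.1 0 0 -1; 0 0 0 0 0 0 -1",
)

```text
t: 19.32
eef_pos: [615.7, -51.7, 54.3]
eef_rot: [[-0.976, -0.218, -0.005], [-0.218, 0.976, -0.001], [0.005, -0.0, -1.0]]
contact_force: [-6.8, -2.2, 5.4]
width: 19.2
gripper_force: 61.2
```

>>> jog_arm(
  plan="0 0 0 -0.05 0 0 -1; 0 0 0 0 0 0 -1",
)

```text
t: 19.58
eef_pos: [616.1, -51.6, 54.3]
eef_rot: [[-0.976, -0.218, -0.005], [-0.218, 0.976, -0.001], [0.005, -0.0, -1.0]]
contact_force: [-8.1, -1.7, 6.0]
width: 19.0
gripper_force: 61.2
```

>>> jog_arm(
  plan="0 0 0 -0.05 0 0 -1; 0 0 0 0 0 0 -1",
)

```text
t: 19.82
eef_pos: [616.6, -51.5, 54.3]
eef_rot: [[-0.976, -0.218, -0.005], [-0.218, 0.976, -0.001], [0.005, -0.0, -1.0]]
contact_force: [-7.2, -2.2, 5.6]
width: 19.4
gripper_force: 61.2
```

>>> jog_arm(
  plan="0 0 0 -0.05 0 0 -1; 0 0 0 0 0 0 -1",
)

```text
t: 20.08
eef_pos: [616.9, -51.4, 54.4]
eef_rot: [[-0.976, -0.218, -0.005], [-0.218, 0.976, -0.001], [0.006, -0.0, -1.0]]
contact_force: [-6.7, -2.2, 5.4]
width: 19.2
gripper_force: 61.2
```

>>> jog_arm(
  plan="0 0 0 -0.05 0 0 -1; 0 0 0 0 0 0 -1",
)

```text
t: 20.32
eef_pos: [616.9, -51.4, 54.4]
eef_rot: [[-0.976, -0.218, -0.006], [-0.218, 0.976, -0.002], [0.006, -0.0, -1.0]]
contact_force: [-8.2, -3.1, 7.0]
width: 19.3
gripper_force: 61.3
```

>>> jog_arm(
  plan="0 0 0 -0.05 0 0 -1; 0 0 0 0 0 0 -1",
)

```text
t: 20.58
eef_pos: [616.9, -51.4, 54.4]
eef_rot: [[-0.976, -0.218, -0.007], [-0.218, 0.976, -0.002], [0.007, -0.0, -1.0]]
contact_force: [-9.5, -2.3, 8.0]
width: 19.0
gripper_force: 61.5
```

>>> jog_arm(
  plan="0 0 0 -0.05 0 0 -1; 0 0 0 0 0 0 -1",
)

```text
t: 20.82
eef_pos: [617.0, -51.3, 54.4]
eef_rot: [[-0.976, -0.218, -0.008], [-0.218, 0.976, -0.002], [0.008, -0.0, -1.0]]
contact_force: [-10.3, -3.0, 7.5]
width: 19.0
gripper_force: 61.6
```

>>> jog_arm(
  plan="0 0 0 -0.05 0 0 -1; 0 0 0 0 0 0 -1; 0 0 0 0 0 0 -1",
)

```text
t: 21.2
eef_pos: [617.1, -51.3, 54.5]
eef_rot: [[-0.976, -0.218, -0.008], [-0.218, 0.976, -0.002], [0.009, -0.0, -1.0]]
contact_force: [-11.4, -2.7, 10.1]
width: 19.2
gripper_force: 61.7
```

>>> jog_arm(
  plan="0 0 0 -0.05 0 0 -1; 0 0 0 0 0 0 -1; 0 0 0 0 0 0 -1",
)

```text
t: 21.58
eef_pos: [617.1, -51.3, 54.5]
eef_rot: [[-0.976, -0.217, -0.009], [-0.217, 0.976, -0.002], [0.009, -0.0, -1.0]]
contact_force: [-12.5, -3.7, 10.6]
width: 19.1
gripper_force: 61.8
```

>>> jog_arm(
  plan="0 0 0 0.2 0 0 -1; 0 0 0 0.15 0 0 -1; 0 0 0 0 0 0 -1; 0 0 0 0 0 0 -1",
)

```text
t: 22.08
eef_pos: [616.8, -51.4, 54.3]
eef_rot: [[-0.976, -0.218, -0.004], [-0.218, 0.976, -0.001], [0.004, -0.0, -1.0]]
contact_force: [-5.1, -2.0, 4.8]
width: 19.2
gripper_force: 61.0
```

```bash
python3 t.py g side top
```

```text
tcp [616.8 -51.4  54.3] disp xy 125.4 0.9 yaw 12.6 tilt [-0.0038 -0.0009] F [-5.1 -2.   4.8] t 22.075 q [ -5.  31. -10.  49.  -0. -17.]
side walls -115 [-40.8 -35.9 -30.7] [33.8 38.8 43.1]
side walls -60 [-36.6 -30.9 -27.2] [29.5 34.2 38.1]
side walls 20 [-33.7 -29.2 -25.6] [24.5 40.  44.1]
fin [108.7 110.7 124.9] [-7.   2.8 11.3] [51.7 77.2 87. ]
flap 124 [-1.8 -0.9  2.7] [-22.8   1.   26.7]
plg [171.9 177.1 180.4] [-4.   6.  10.8]
top walls -115 [-42.9 -38.2 -33.5] [35.5 36.2 36.6]
top walls -60 [-37.6 -34.  -30.3] None
top walls 20 [-34.4 -31.5 -28.6] None
fin None None None
flap 30 [-1.7  0.2  2.1] [-22.8 -10.7   2.9]
plg None None
```

View pics/gside.png

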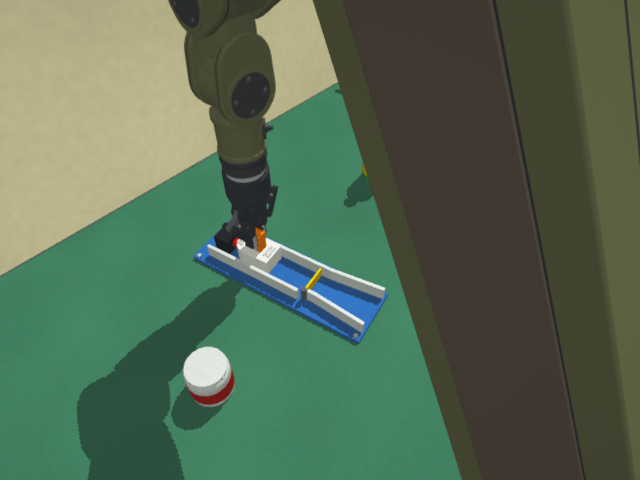

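The side view shows the flap shut at (314,279), and the cassette against the plunger at (250,248). I'll ease the last of the load and let go.

>>> jog_arm(
  plan="0 0 0 0.12 0 0 -1; 0 0 0 0 0 -0.02 -1; 0 0 0 0 0 0 -0.4; 0 0 0 0 0 0 -0.2; 0 0 0 0 0 0 0.2; 0 0 0 0 0 0 0.4; 0 0 0 0 0 0 0.4",
)

```text
t: 23.05
eef_pos: [617.8, -51.2, 55.0]
eef_rot: [[-0.976, -0.219, 0.0], [-0.219, 0.976, 0.0], [-0.0, -0.0, -1.0]]
contact_force: [-0.6, -0.2, -0.4]
width: 59.5
gripper_force: 0.0
```

>>> jog_arm(
  plan="0 0 0 0 0 -0.5 0.4; 0 0 0 0 0 -1.5 0.4; 0 0 0 0 0 -3 0.4; 0 0 0 0 0 -4 0.4; 0 0 0 0 0 -4 0.4; 0 0 0 3 0 -2 0.4; 0 0 0 5 0 0 0.4; 0 0 0 5 0 0 0.4; 0 0 0 0 0 0 0.4; 0 0 0 0 0 0 0.4",
)

```text
t: 24.3
eef_pos: [491.8, -79.8, 206.3]
eef_rot: [[-0.976, -0.218, 0.003], [-0.218, 0.976, -0.0], [-0.003, -0.001, -1.0]]
contact_force: [1.1, -0.7, -0.6]
width: 59.5
gripper_force: 0.0
```

```bash
python3 t.py i wrist side
```

```text
tcp [491.8 -79.8 206.3] disp xy -2.8 0.4 yaw 12.6 tilt [ 0.0031 -0.0003] F [ 1.1 -0.7 -0.6] t 24.3 q [ -9.  13. -15.  62.   0. -22.]
wrist walls -115 [-40.3 -35.7 -31.2] [33.9 38.6 43.2]
wrist walls -60 [-35.2 -31.3 -27.4] [30.  34.1 37.9]
wrist walls 20 [-32.3 -29.2 -26.3] [37.5 40.4 43.5]
fin [107.9 109.3 143.7] [-8.2  3.4 10.8] [52.1 82.7 84.4]
flap 450 [-2.4 -1.9  0.9] [-20.9   3.6  28.4]
plg None None
side walls -115 [-41.1 -36.  -30.7] [33.7 38.7 43.5]
side walls -60 [-36.6 -31.1 -27.2] [29.9 34.3 38. ]
side walls 20 [-33.2 -29.3 -25.2] [24.3 40.  43.7]
fin [108.7 122.2 142.2] [-5.4  8.8 11.3] [51.1 77.4 86.4]
flap 122 [-1.6 -0.8  2.4] [-22.2   1.4  26.8]
plg [172.1 177.1 179.9] [-3.8  5.6 10.7]
```

View pics/iwrist.png

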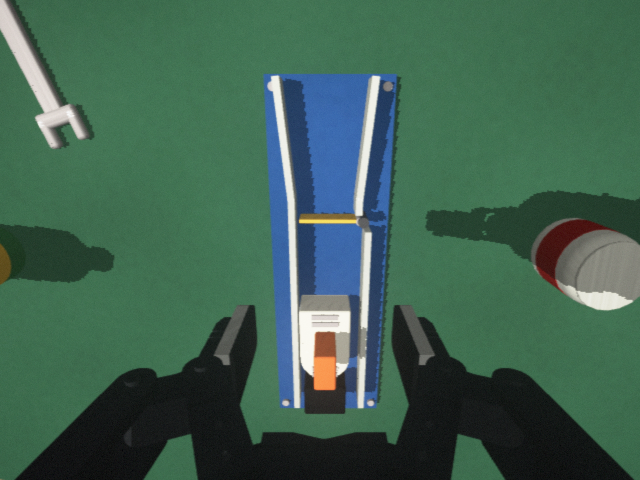

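The wrist view shows the flap shut at (330,218), the cassette seated against the stop block at (325,335), and the gripper clear of everything.

```bash
python3 -c "
from plant import job; print(job.finish_job())"
```

```text
the job is handed in; nothing more can be done
None
```

The cassette is in the dispenser with the plunger pressed fully in (8 mm of travel, push readings peaking at about 13 N) and the flap shut behind it; the gripper has let go and is clear, and the job was handed in at about 24 s, though no verdict was returned.

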